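# Switch on the sieve shaker with its safety key

### The arm

A 6-joint arm with a two-finger parallel gripper is mounted at the origin on the work surface. World frame = base frame: x ahead of the robot, y to its left, z up, the work surface at z = 0. Lengths are in m, angles in rad, forces in N, time in s.
With the tool pointing down it reaches from about 0.35 to 0.775 m from the base axis. Payload 7.3 kg.
Tool frame: the origin (TCP) lies at the very end of the fingers, on their centre line; the grasp point (between the pads) lies 19 mm behind it; z points along the fingers, y is the line along which they close (so a half turn about z gives the same grasp; the last joint's range is limited). The gripper opens to 92 mm and grips with 3 to 60 N. Pads are 19 mm wide; open, the fingers measure 130 mm over their backs; the gripper's body (75 mm by 190 mm) begins 47 mm behind the grasp point.
Start: joints at [-1.325, 0.342, 1.524, -0, 1.275, -0.146], TCP at [0.2, -0.485, 0.227] pointing down, gripper open.
Joint ranges: [-2.53, 2.53], [-0.77, 2.02], [0.04, 2.7], [-1, 4.14], [0.28, 2.66], [-3.11, 3.11]. Speed limits (rad/s): [2.57, 2.57, 3.14, 3.14, 3.14, 3.14].

### API

Orientations are given as [roll, pitch, yaw] about the fixed x, y, z axes, in that order (R = Rz(yaw) Ry(pitch) Rx(roll)).
In Python, from cell import robot gives the robot as it stands.
- The arm moves only by the tool apply_moves, never from a script. Its argument "motion" is text: rows parted by semicolons, each of 7 numbers parted by spaces: the opening in per cent of the stroke, from 0 (shut) to 100 (fully open), then the shift along the tool's x, y, z in cm, then the turn, a rotation vector about the tool's x, y, z in rad. A call has 1 to 20 rows; each row shifts and turns the commanded pose from where the row before left it, along the tool's axes as they then stand; what a row does not reach is not made up. A row lasts 1/8 s, in which the tool goes at most 62.5 mm and 10.7 degrees, less where a joint would pass 70% of its speed; a pose out of reach is approached as far as the arm can. A call with a gripper value outside its range is refused whole. The fingers move at their own pace and stop on an object; "force" is the grip in N (left out, the last holds). Time passes only in rows, so rows that do not move let the fingers close. It gives the time, the measured TCP pose, the force, the opening and the grip force at its end, in the units of the state.
- robot.observe(): the state, without advancing time (a new reading comes with each control period).
- robot.read_camera(name): name is "scene" or "top" or "wrist"; returns a dict with "img" (384x512x3 uint8, red, green, blue), "fovy" (degrees; the focal length in pixels is half the picture's height over the tangent of half this angle, whatever the lens; pixels are square), "cx", "cy" (the principal point, pixels), "R" (3x3) and "t" (3): a world point X has camera coordinates R X + t; the wrist camera has in their place "hand_eye" (4x4, takes a point from camera to tool coordinates, whose origin is the TCP and whose axes are the flange's). Camera axes: x right, y down, z forward; pixel columns grow to the right and rows downward; lengths in m; the calibration is good to about 2 mm. The wrist camera is an equidistant fisheye: a pixel r from the principal point sees the ray r / f radians off the axis. A picture is of the moment at which its call begins: read the wrist's pose just before it. There is no depth.
- robot.hand_in(): hands the job in; it is judged then, once.
Trained networks look in a picture, given as the dict that the camera call returned (one of the last four; its "shot" number tells which), for a name from the list of things; names that differ only in an ending like _2 or _b are one class to them, and where a whole thing is asked for, a point or a joint stands for the part that bears it (a point fixed in the world has none). Each returns a list of dicts, best first, with "score" (0 to 1); they miss things now and then, are a little off and sometimes report something else, mostly with a low value. They report only what shows in the picture. A call takes as long as a camera call.
- robot.search_frame(target, picture): "centre" ([x, y, z] in m, in world coordinates, good to about 4 mm: the middle of the surface that is visible of it).
- robot.trace(target, picture): "pixels" (384x512 bool, what is visible of it).
The state is a dict: "time": time; "qpos": joint angles; "qvel": joint speeds; "joint_efforts": joint torques, N m; "tool_pos": TCP position; "tool_rot": TCP orientation; "contact_force": force on the tool from outside, world axes, zero at the start; "torque": the same for the moment, N m; "opening": finger opening in m; "grip_force": force on a finger pad.
Only numpy, scipy, OpenCV 4.12 (cv2) and the standard library are available. Lean on these libraries where they do the work, as an engineer would, in place of code of your own. Each camera call takes 0.05 s, during which the arm holds its last target. There are 200 camera calls.

### The job

Bring the sieve shaker's control unit into operation: take the yellow key out of the key station, push it fully home in the yellow-ringed key switch and turn it clockwise as far as it goes. Leave the key in the switch, then press the blue reset button fully and let it up, and after that press the green start button fully and let it up. Do not press the red stop button, never hold two buttons down together, and leave the other keys in the station and the other things on the bench where they are.

Things in the scene. Friction and masses are not known exactly. Their poses are not given: they have to be found in the camera images.
- console: shaker control unit: grey box fixed to the bench, 120 mm deep (x), 320 mm wide (y), flat top 70 mm above the bench, plus a sloped front 45 mm deep on the -x side. Origin on the bench under the middle of the flat top; x away from the operator, y to the left. In its frame, all at x = 0: key switch at y = +105 mm, blue reset button +20, green start button -40, red stop button -105
- lock (a joint): brass barrel of the key switch, rad: 0 off (slot along the console's x, white mark), grows as it turns clockwise seen from above to a stop at 1.047 (60 degrees, green mark, on). Vertical axis, stiff (about 0.06 N m), stays where it is left
- lock_mouth (a point): centre of the key slot's mouth on the barrel's top face, 73 mm above the bench; turns with the barrel. y runs along the slot, z up. Slot 6.5 mm (x) by 14.5 mm (y), 28 mm deep, 1.5 mm bevel; a fixed yellow ring around it (25 mm inside, 47 mm outside diameter) rises 2 mm above this point. Key fully home: its shoulder rests on this face, tip 26 mm down
- yellow_key: the shaker's key, upright in a slot of the key station. Origin at the blade's lower tip, z up. Brass blade 5 mm (x) by 13 mm (y), 26 mm long (last 4 mm 3.4 by 11.4); shoulder disc 20 mm across, 26 to 32 mm above the tip; 10 mm neck; yellow bow 12 mm thick (x), 36 mm wide (y), 40 to 70 mm above the tip. About 60 g. A half turn about z makes no difference
- yellow_key_tip (a point): lower tip of the yellow key's blade (the key's origin)
- red_key: key of another machine, the same but with a red bow; leave it in the station
- white_key: key of another machine, the same but with a white bow; leave it in the station
- key_station: blue block fixed to the bench, 60 mm (x) by 190 mm (y), 34 mm high, origin at the centre of its underside; three slots 7 mm (x) by 15 mm (y) in its top at y = -60, 0 and +60 mm (the keys stand in them in any order). A key stands with its shoulder on the top face, its blade in the slot, tip 8 mm above the bench, its axes along the block's; it must rise 26 mm to come out
- reset_button (a joint): blue button, m: 0 up, 0.006 fully pressed (about 5 N), straight down; springs back
- start_button (a joint): green button, m: the same as the blue one
- stop_button (a joint): red button, m: the same; not to be pressed
- reset_button_top (a point): centre of the blue button's flat top, 26 mm across, 92 mm above the bench when up; it stands 10 mm out of a black collar, 42 mm across, on the console's top
- start_button_top (a point): centre of the green button's flat top, the same size and height
- stop_button_top (a point): centre of the red button's flat top, 32 mm across, the same height
- soil_can_a: black soil can with a yellow band, 72 mm across, 115 mm high, standing beyond the console; leave it
- soil_can_b: a second such can; leave it
- beaker: white plastic beaker, 84 mm across, 85 mm high, standing mouth up on the robot's right; leave it
- tin: aluminium moisture tin, 70 mm across, 45 mm high, beyond the key station; leave it
- sieve_brush: hand brush lying flat on the right; leave it
- spatula: spatula lying flat on the left; leave it

How it is judged:
On the way, in this order (a step that is already met when the one before it is completed fails the run):
1. the yellow key is fully home in the key switch (z of yellow_key_tip in the frame of lock_mouth below -0.0225 m and horizontal distance between yellow_key_tip and lock_mouth below 0.003 m and angle between yellow_key's own z axis and vertical below 0.12 rad and angle between the y axis of yellow_key and the y axis of lock_mouth, either way round below 0.22 rad and value of joint lock below 0.8 rad), for 0.1 s.
2. the key, still home, has turned the switch clockwise to its stop (z of yellow_key_tip in the frame of lock_mouth below -0.0225 m and horizontal distance between yellow_key_tip and lock_mouth below 0.003 m and angle between yellow_key's own z axis and vertical below 0.12 rad and angle between the y axis of yellow_key and the y axis of lock_mouth, either way round below 0.22 rad and value of joint lock above 0.93 rad), for 0.1 s.
3. the blue reset button is pressed fully, with the switch on and the green button up (value of joint reset_button above 0.0045 m and value of joint lock above 0.93 rad and value of joint start_button below 0.002 m), for 0.05 s.
4. the blue button is let up again (value of joint reset_button below 0.002 m), for 0.05 s.
5. the green start button is pressed fully, with the switch on and the blue button up (value of joint start_button above 0.0045 m and value of joint lock above 0.93 rad and value of joint reset_button below 0.002 m), for 0.05 s.
At the end, for the whole second after the job is handed in: Yellow key at rest, upright (0.12 rad) and in line with the slot, tip 22.5 mm or more below the switch mouth and within 3 mm of its axis; switch above 0.93 rad; all buttons up (2 mm); red and white keys upright in the station within 15 mm of their start (all of step 2 and value of joint each of reset_button, start_button, stop_button below 0.002 m and linear speed of yellow_key below 0.02 m/s and distance of each of red_key, white_key from where it was at the start of the episode below 0.015 m and angle between each of red_key, white_key's own z axis and vertical below 0.2 rad); the robot touches nothing.
It fails at once if the red stop button is pressed (value of joint stop_button above 0.003 m).
It fails at once if the blue and the green button are held down together (value of joint each of reset_button, start_button above 0.0025 m).
It fails at once if the red or the white key is pulled from its place (15 mm) (distance of any of red_key, white_key from where it was at the start of the episode above 0.015 m).
It fails at once if a can, the beaker, the tin, the brush or the spatula is shifted more than 30 mm (distance of any of soil_can_a, soil_can_b, beaker, tin, sieve_brush, spatula from where it was at the start of the episode above 0.03 m).
It also fails if it takes over 50 s, if anything falls off the work surface, if the arm or the gripper's body presses on something with over 40 N, if the wrist force passes 120 N, or if a joint passes its speed limit or range.

## Working session

There is one attempt and no reset: what is moved stays moved. The work goes in short steps, Python scripts to look and compute and a tool call to move; the robot and the scene stay as the last step left them, time stands still between calls to the robot, and variables do not carry over. Pictures are saved under pics/ and viewed, at most 10 in all, crops included, and the job is handed in when it is done.

Besides the shell and the picture viewer there is one more tool, called after ">>>" in YAML: its name, and indented under it one key for each argument. apply_moves: Moves the arm, as the interface text tells. Its arguments: {"type":"object","properties":{"motion":{"type":"string"},"force":{"type":"number"}},"required":["motion"]}

```bash
mkdir -p pics; ls; python3 - <<'E'
from cell import robot
import cv2,numpy as np
s=robot.observe(); print(s)
ims=[]
for n in ("scene","top"):
    p=robot.read_camera(n); ims.append(p["img"])
    print(n,p["fovy"],p["cx"],p["cy"],p["R"],p["t"])
    for t in ("yellow_key","red_key","white_key","key_station","console","lock","reset_button","start_button","stop_button","beaker","tin","soil_can_a"):
        print(t,[(np.round(d["centre"],3).tolist(),round(d["score"],2)) for d in robot.search_frame(t,p)[:3]])
for n,i in zip("st",ims): cv2.imwrite(f"pics/{n}0.png",i[:,:,::-1])
E
```

```text
pics
{'time': 0.0, 'qpos': array([-1.32498202e+00,  3.42730876e-01,  1.52503826e+00,  3.98346539e-06,
        1.27543138e+00, -1.45992141e-01]), 'qvel': array([-0.0001413 , -0.00163415, -0.00076188, -0.00078424, -0.0001294 ,
        0.00170069]), 'joint_efforts': array([-4.90674047e-04, -4.31242311e+01, -2.44218081e+01,  7.19103660e-02,
        5.59554622e-02, -1.23572936e-04]), 'tool_pos': array([ 0.2003961 , -0.48478613,  0.22603334]), 'tool_rot': array([-3.14000245e+00, -2.37670270e-04,  3.91805100e-01]), 'contact_force': array([-1.16118712, -0.21174281, -0.19626433]), 'torque': array([ 0.03366333, -0.04527208, -0.02035299]), 'grip_force': 0.0, 'opening': 0.09182515576423048}
scene 50.08525451935831 252.22646555795757 192.655577486016 [[ 0.43329841  0.90124626  0.0027678 ]
 [ 0.68655929 -0.32808923 -0.64884035]
 [-0.58385686  0.28304175 -0.76091954]] [-0.23058255 -0.30083244  1.83286587]
yellow_key [([0.516, -0.313, 0.075], 0.47), ([0.793, -0.021, 0.106], 0.43)]
red_key [([0.513, -0.256, 0.07], 0.63)]
white_key [([0.575, 0.141, 0.089], 0.59), ([0.52, -0.372, 0.068], 0.39)]
key_sta
[... 478 characters left out ...]
.99988319 -0.01468294]
 [-0.98778958  0.00648034 -0.15565909]
 [ 0.15573606  0.01384274 -0.98770171]] [0.01185041 0.54721143 1.60746513]
yellow_key [([0.498, -0.318, 0.073], 0.43)]
red_key [([0.506, -0.258, 0.076], 0.48)]
white_key [([0.746, -0.19, 0.117], 0.32)]
key_station [([0.503, -0.311, 0.03], 0.94)]
console [([0.483, 0.487, 0.006], 0.32)]
lock [([0.591, 0.285, 0.076], 0.6)]
reset_button [([0.578, 0.204, 0.09], 0.44), ([0.765, -0.001, 0.114], 0.26)]
start_button [([0.253, -0.321, 0.017], 0.2)]
stop_button [([0.566, 0.076, 0.092], 0.57)]
beaker [([0.25, -0.323, 0.017], 0.69)]
tin [([0.718, -0.372, 0.044], 0.91)]
soil_can_a [([0.768, -0.005, 0.114], 0.62), ([0.749, -0.188, 0.114], 0.62)]
```

View pics/s0.png

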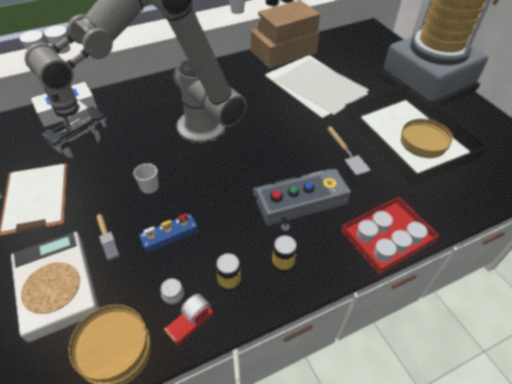

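View pics/t0.png

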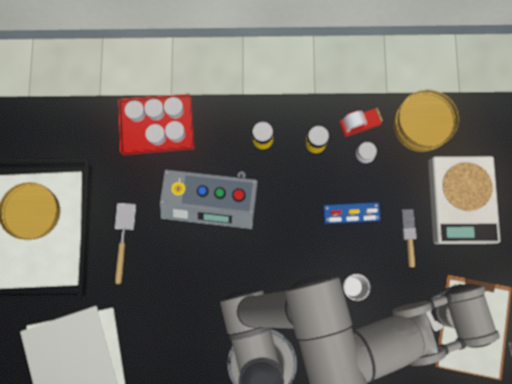

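The middle key (top view, about 352,212) is the yellow one. The console row runs from the ring (178,188) to the red button (238,195). I'll move above the station and look with the wrist camera.

>>> apply_moves:
  motion: "100 0 0 0 0 0 -0.168;100 0 0 0 0 0 -0.168;100 0 0 0 0 0 -0.168;100 0 0 0 0 0 -0.168;100 0 0 0 0 0 -0.168;100 0 0 0 0 0 -0.168;100 0 0 0 0 0 -0.17;100 2.8 5 0 0 0 0;100 2.8 5 0 0 0 0;100 2.8 5 0 0 0 0;100 2.8 5 0 0 0 0;100 2.8 5 0 0 0 0;100 2.8 5 0 0 0 0;100 0 0 0 0 0 0;100 0 0 0 0 0 0"

```text
time: 3.18
tool_pos: [0.5003, -0.3176, 0.2264]
tool_rot: [-3.141, 0.0, 1.57]
contact_force: [0.3, 0.7, 0.8]
opening: 0.0914
grip_force: 0.0
```

```bash
cat > h.py <<'E'
from cell import robot
import cv2,numpy as np
from scipy.spatial.transform import Rotation as Ro
def shot(name):
    s=robot.observe(); p=robot.read_camera(name); p["s"]=s
    return p
def ray(p,px):
    px=np.atleast_2d(px).astype(float); f=192/np.tan(np.radians(p["fovy"])/2)
    d=(px-[p["cx"],p["cy"]])/f
    if "hand_eye" in p:
        r=np.linalg.norm(d,axis=1,keepdims=True)+1e-12
        v=np.c_[d/r*np.sin(r),np.cos(r)]
        T=np.array(p["hand_eye"]); R=Ro.from_euler("xyz",p["s"]["tool_rot"]).as_matrix()
        return R@T[:3,3]+p["s"]["tool_pos"], v@T[:3,:3].T@R.T
    R=np.array(p["R"]); return -R.T@p["t"], np.c_[d,np.ones(len(d))]@R
def onplane(p,px,z):
    o,v=ray(p,px); return o+v*((z-o[2])/v[:,2])[:,None]
def project(p,X):
    f=192/np.tan(np.radians(p["fovy"])/2); X=np.atleast_2d(X)
    T=np.array(p["hand_eye"]); R=Ro.from_euler("xyz",p["s"]["tool_rot"]).as_matrix()
    t=(X-p["s"]["tool_pos"])@R; c=(t-T[:3,3])@T[:3,:3]
    r=np.linalg.norm(c[:,:2],axis=1,keepdims=True); th=np.arctan2(r,c[:,2:])
    return c[:,:2]/r*th*f+[p["cx"],p["cy"]]
def save(p,n): cv2.imwrite(f"pics/{n}.png",p["img"][:,:,::-1])
E
python3 - <<'E'
from h import *
p=shot("wrist"); print(p["s"]["tool_pos"],p["s"]["tool_rot"],p["hand_eye"],p["fovy"],p["cx"],p["cy"]); save(p,"w1")
for t in ("yellow_key","red_key","white_key","key_station"):
    print(t,[(np.round(d["centre"],4).tolist(),round(d["score"],2)) for d in robot.search_frame(t,p)[:3]])
E
```

```text
[ 0.50026768 -0.31758127  0.22643884] [-3.14071691e+00  4.66759701e-05  1.57042018e+00] [[-5.18647533e-05 -9.61758900e-01 -2.73897455e-01  7.35309350e-02]
 [ 9.99999567e-01  2.04559992e-04 -9.07646710e-04  1.54628443e-03]
 [ 9.28965763e-04 -2.73897383e-01  9.61758473e-01 -1.56928331e-01]
 [ 0.00000000e+00  0.00000000e+00  0.00000000e+00  1.00000000e+00]] 65.70646984690485 257.35677261928396 188.58479088939998
yellow_key [([0.5098, -0.3133, 0.0764], 0.79), ([0.743, -0.2021, 0.1022], 0.24)]
red_key [([0.5063, -0.2528, 0.0769], 0.91)]
white_key [([0.5124, -0.3679, 0.075], 0.59)]
key_station [([0.5063, -0.3018, 0.0329], 0.62)]
```

View pics/w1.png

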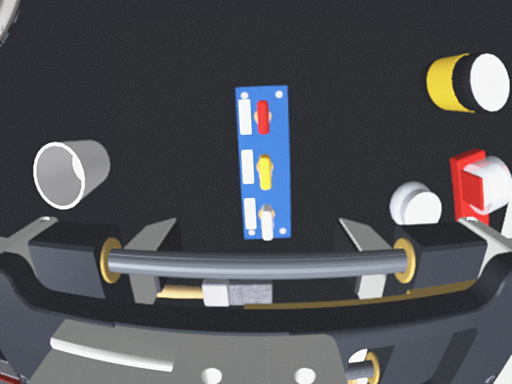

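Wrist view: the yellow key is at (264,172), in the middle of the blue station (columns 236–291, rows 87–240), with red above it and white below. I'll fit the station and the key.

```bash
python3 - <<'E'
from h import *
p=shot("wrist"); hsv=cv2.cvtColor(p["img"],cv2.COLOR_RGB2HSV)
def blob(lo,hi,roi=(200,60,320,250)):
    m=cv2.inRange(hsv,lo,hi); k=np.zeros_like(m); x0,y0,x1,y1=roi; k[y0:y1,x0:x1]=m[y0:y1,x0:x1]
    n,l,st,c=cv2.connectedComponentsWithStats(k); i=1+np.argmax(st[1:,4]); print(st[i])
    return np.argwhere(l==i)[:,::-1]
for nm,lo,hi,z in (("blue",(100,120,60),(125,255,255),.034),("yel",(20,120,120),(35,255,255),.078),("red",(0,140,80),(8,255,255),.078)):
    px=blob(lo,hi); X=onplane(p,px,z)[:,:2]
    r=cv2.minAreaRect((X*1000).astype(np.float32)); print(nm,r)
x0,y0=190,70
c=p["img"][y0:260,x0:330]; cv2.imwrite("pics/w1c.png",cv2.resize(c,None,fx=4,fy=3.1)[:,:,::-1] if 0 else cv2.resize(c,None,fx=3,fy=3)[:,:,::-1])
E
```

```text
[ 235   84   57  155 5059]
blue ((509.6494140625, -315.11968994140625), (62.443050384521484, 192.23541259765625), 2.5760717391967773)
[258 154  14  34 349]
yel ((508.53216552734375, -312.5152282714844), (35.64982604980469, 13.635993957519531), 89.8601303100586)
[258 100  11  32 275]
red ((507.034912109375, -254.74099731445312), (9.83864688873291, 32.14756774902344), 3.6360011100769043)
```

>>> apply_moves:
  motion: "100 0 0 0 0 0 -0.045;100 0.22 0.88 0 0 0 0;100 0 0 5 0 0 0;100 0 0 5 0 0 0;100 0 0 4 0 0 0;100 0 0 2.6 0 0 0;100 0 0 1.5 0 0 0;100 0 0 0 0 0 0;0 0 0 0 0 0 0;0 0 0 0 0 0 0;0 0 0 0 0 0 0;0 0 0 0 0 0 0;0 0 0 0 0 0 0;0 0 0 0 0 0 0"
  force: 30

```text
time: 5.22
tool_pos: [0.5094, -0.3149, 0.0457]
tool_rot: [3.142, 0.0, 1.615]
contact_force: [-0.9, -0.1, 0.2]
opening: 0.0365
grip_force: 0.0
```

>>> apply_moves:
  motion: "0 0 0 0 0 0 0;0 0 0 0 0 0 0;0 0 0 0 0 0 0;0 0 0 0 0 0 0;0 0 0 0 0 0 0;0 0 0 0 0 0 0"

```text
time: 5.98
tool_pos: [0.5094, -0.3149, 0.0457]
tool_rot: [-3.142, 0.0, 1.615]
contact_force: [-0.1, 0.3, -1.5]
opening: 0.0118
grip_force: 30.0
```

>>> apply_moves:
  motion: "0 0 0 -1 0 0 0;0 0 0 -2 0 0 0;0 0 0 -3 0 0 0;0 0 0 -4 0 0 0;0 0 0 -4 0 0 0;0 0 0 -4 0 0 0;0 0 0 0 0 0 -0.176;0 0 0 0 0 0 -0.176;0 0 0 0 0 0 -0.176;0 0 0 0 0 0 -0.176;0 0 0 0 0 0 -0.176;0 0 0 0 0 0 -0.176;0 0 0 0 0 0 -0.176;0 0 0 0 0 0 -0.176"

```text
time: 7.72
tool_pos: [0.5093, -0.3149, 0.2265]
tool_rot: [-3.141, 0.001, 3.029]
contact_force: [0.7, 0.4, -1.5]
opening: 0.012
grip_force: 30.0
```

>>> apply_moves:
  motion: "0 0.41 5 0 0 0 0;0 0.41 5.8 0 0 0 0;0 0.41 5.8 0 0 0 0;0 0.41 5.8 0 0 0 0;0 0.41 5.8 0 0 0 0;0 0.41 5.8 0 0 0 0;0 0.41 5.8 0 0 0 0;0 0.41 5.8 0 0 0 0;0 0.41 5.8 0 0 0 0;0 0.41 5 0 0 0 0;0 0 1.5 0 0 0 0;0 0 0 0 0 0 0;0 0 0 0 0 0 0"

```text
time: 9.35
tool_pos: [0.5374, 0.2634, 0.2259]
tool_rot: [-3.141, 0.0, 3.021]
contact_force: [-0.4, 0.7, -1.7]
opening: 0.0118
grip_force: 30.0
```

```bash
python3 - <<'E'
from h import *
p=shot("wrist"); print(p["s"]["tool_pos"],p["s"]["tool_rot"],p["s"]["qpos"],p["s"]["opening"]); save(p,"w2")
for t in ("yellow_key","lock","reset_button","start_button","stop_button"):
    print(t,[(np.round(d["centre"],4).tolist(),round(d["score"],2)) for d in robot.search_frame(t,p)[:3]])
E
```

```text
[0.53742257 0.26335645 0.22587594] [-3.14088211e+00  7.85502381e-05  3.02149974e+00] [ 3.28000359e-01  4.79121792e-01  1.31146885e+00 -6.91014332e-04
  1.35123911e+00 -1.12255245e+00] 0.011847201085565239
yellow_key [([0.5242, 0.2638, 0.2594], 0.66)]
lock [([0.5868, 0.2854, 0.0723], 0.5)]
reset_button [([0.5774, 0.1969, 0.0948], 0.75)]
start_button [([0.5675, 0.1457, 0.0929], 0.65)]
stop_button [([0.5616, 0.0819, 0.0915], 0.87)]
```

View pics/w2.png

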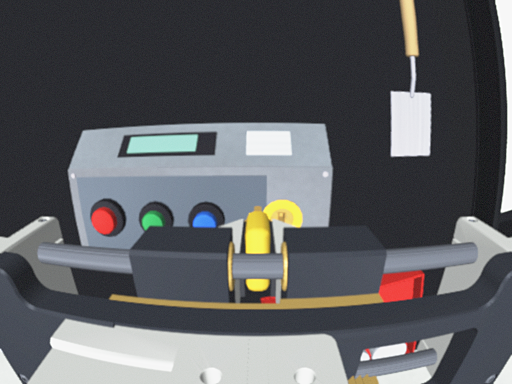

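The ring at (283,213) is half hidden by the key in hand. I'll back off 7 cm for a clear view.

>>> apply_moves:
  motion: "0 3.5 0 0 0 0 0;0 3.5 0 0 0 0 0;0 0 0 0 0 0 0;0 0 0 0 0 0 0;0 0 0 0 0 0 0"

```text
time: 10.28
tool_pos: [0.4687, 0.2729, 0.2256]
tool_rot: [3.142, 0.0, 3.022]
contact_force: [-0.2, 0.6, -0.9]
opening: 0.0118
grip_force: 30.0
```

```bash
python3 - <<'E'
from h import *
p=shot("wrist"); print(p["s"]["tool_pos"],p["s"]["tool_rot"]); save(p,"w3")
np.savez("w3.npz",img=p["img"])
hsv=cv2.cvtColor(p["img"],cv2.COLOR_RGB2HSV)
P={}
for nm,lo,hi,z in (("lock",(20,120,120),(35,255,255),.075),("blue",(100,150,60),(125,255,255),.092),("green",(60,120,40),(85,255,255),.092),("red",(0,150,80),(8,255,255),.092)):
    m=cv2.inRange(hsv,lo,hi); m[:130]=0; m[262:]=0
    n,l,st,c=cv2.connectedComponentsWithStats(m)
    for i in range(1,n):
        if st[i,4]<60: continue
        px=np.argwhere(l==i)[:,::-1]
        X=onplane(p,px,z)[:,:2].astype(np.float32)*1000
        h=cv2.convexHull(X)
        e=cv2.fitEllipse(h) if len(h)>5 else None
        print(nm,st[i],e); 
a=onplane(p,[[0,0]],0)
c=p["img"][170:260,80:330]; cv2.imwrite("pics/w3c.png",cv2.resize(c,None,fx=3.2,fy=3.2,interpolation=cv2.INTER_CUBIC)[:,:,::-1])
E
```

```text
[0.4687039  0.27289577 0.22560139] [3.14157340e+00 4.85461887e-04 3.02202094e+00]
lock [245 207  25  47 996] ((540.195068359375, 263.6711730957031), (30.01267433166504, 71.43680572509766), 82.14005279541016)
lock [228 242   5  20  74] ((556.926513671875, 229.93809509277344), (4.681609153747559, 29.191059112548828), 77.80567932128906)
lock [282 242   6  19  68] ((563.0052490234375, 293.5019226074219), (5.8500871658325195, 24.620750427246094), 91.83331298828125)
blue [  0 216   6  20  64] ((516.4754638671875, -86.88771057128906), (25.535388946533203, 42.102439880371094), 0.0)
```

View pics/w3.png

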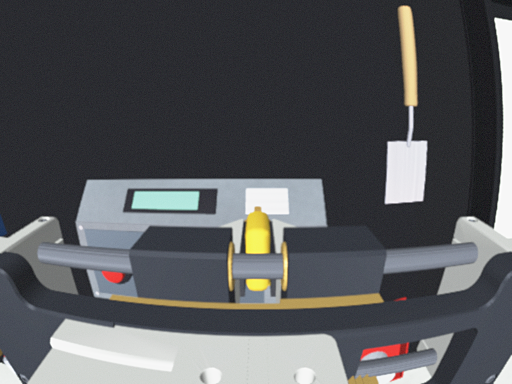

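Wrong way: the camera looks from the operator's side, so I'll move forward instead.

>>> apply_moves:
  motion: "0 -6 0 0 0 0 0;0 -6 0 0 0 0 0;0 -5.5 0 0 0 0 0;0 0 0 0 0 0 0;0 0 0 0 0 0 0;0 0 0 0 0 0 0"

```text
time: 11.08
tool_pos: [0.6406, 0.2528, 0.2264]
tool_rot: [3.141, 0.0, 3.024]
contact_force: [0.5, 0.3, -0.6]
opening: 0.0123
grip_force: 30.0
```

```bash
python3 - <<'E'
from h import *
p=shot("wrist"); print(p["s"]["tool_pos"],p["s"]["tool_rot"]); save(p,"w4")
hsv=cv2.cvtColor(p["img"],cv2.COLOR_RGB2HSV)
for nm,lo,hi,z in (("lock",(20,120,120),(35,255,255),.075),("blue",(100,150,60),(125,255,255),.092),("green",(60,120,40),(85,255,255),.092),("red",(0,150,80),(8,255,255),.092)):
    m=cv2.inRange(hsv,lo,hi); m[262:]=0
    n,l,st,c=cv2.connectedComponentsWithStats(m)
    for i in range(1,n):
        if st[i,4]<60: continue
        px=np.argwhere(l==i)[:,::-1]
        X=onplane(p,px,z)[:,:2].astype(np.float32)*1000
        h=cv2.convexHull(X)
        print(nm,st[i],cv2.fitEllipse(h) if len(h)>5 else None)
E
```

```text
[0.64060128 0.25283867 0.22640758] [3.14141214e+00 2.70026560e-04 3.02360639e+00]
lock [ 260  104   44   44 1470] ((591.5177612304688, 283.7196960449219), (44.9626350402832, 45.37208938598633), 35.32358169555664)
lock [ 245  206   25   48 1044] ((710.3325805664062, 243.8907470703125), (32.392906188964844, 70.04261016845703), 82.48615264892578)
lock [228 242   5  20  71] ((730.7130737304688, 209.67135620117188), (4.561172008514404, 32.13895034790039), 77.67579650878906)
lock [282 242   6  17  65] ((734.9465942382812, 273.5457763671875), (5.689877510070801, 23.832605361938477), 91.60163879394531)
blue [185 115  27  26 537] ((581.3941040039062, 200.4553680419922), (25.64447021484375, 26.586538314819336), 19.890827178955078)
green [131 117  25  25 475] ((574.0433959960938, 142.10231018066406), (24.95244598388672, 27.52155303955078), 5.541302680969238)
red [ 79 119  26  28 563] ((566.501953125, 79.14124298095703), (30.614849090576172, 34.33380126953125), 179.38595581054688)
red [ 331  204  106   45 2540] ((717.1199951171875, 414.34967041015625), (56.34736633300781, 170.80108642578125), 171.58444213867188)
```

View pics/w4.png

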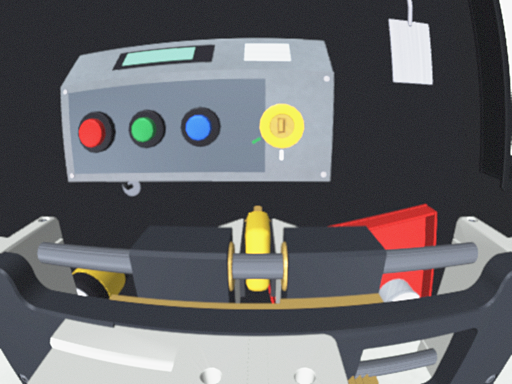

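Clear view. The ring is at (282,126) with its slot toward the operator, and blue (198,127), green (144,129) and red (92,132) are all visible. Next I'll check the key's offset in the hand from the same picture geometry.

```bash
python3 - <<'E'
from h import *
p=shot("wrist"); im=p["img"]
s=p["s"];R=Ro.from_euler("xyz",s["tool_rot"]).as_matrix()
def pr(t): return np.round(project(p,s["tool_pos"]+R@np.array(t)),1)
tz=.0377
for n,t in (("tip front (blade x, lower)",[.0057,0,tz]),("blade front 4mm up",[.0065,0,tz-.004]),("blade left/right",[.0065,.0025,tz-.004]),("",[.0065,-.0025,tz-.004]),("shoulder front",[.010,0,tz-.026]),("bow low front",[.018,0,tz-.040]),("bow L",[.018,.006,tz-.04]),("bow R",[.018,-.006,tz-.04]),("bow top front",[.018,0,tz-.07])): print(n,pr(t))
for r in range(200,222): print(r,[tuple(int(v) for v in im[r,c]) for c in (252,255,258,261,264)])
E
```

```text
tip front (blade x, lower) [[257.5 204.3]]
blade front 4mm up [[257.5 205.1]]
blade left/right [[261.2 205.1]]
 [[253.8 205.1]]
shoulder front [[257.5 211.5]]
bow low front [[257.5 206.7]]
bow L [[268.4 206.7]]
bow R [[246.6 206.7]]
bow top front [[257.6 228.4]]
200 [(42, 43, 48), (40, 43, 47), (42, 43, 48), (43, 45, 49), (43, 43, 49)]
201 [(47, 47, 54), (43, 43, 46), (42, 46, 46), (43, 46, 48), (42, 45, 48)]
202 [(43, 43, 45), (43, 42, 49), (46, 48, 51), (42, 44, 49), (41, 41, 48)]
203 [(40, 43, 47), (38, 40, 47), (37, 40, 47), (39, 41, 46), (41, 43, 47)]
204 [(41, 42, 47), (39, 41, 48), (34, 36, 45), (41, 44, 51), (44, 45, 49)]
205 [(38, 41, 46), (87, 75, 57), (103, 87, 59), (50, 47, 52), (43, 46, 49)]
206 [(44, 46, 50), (164, 135, 81), (186, 152, 84), (96, 84, 62), (50, 49, 54)]
207 [(46, 46, 48), (192, 159, 89), (203, 166, 94), (140, 119, 72), (41, 41, 47)]
208 [(47, 45, 49), (199, 165, 94), (198, 165, 92), (153, 128, 77), (41, 41, 48)]
209 [(43, 40, 48), (192, 158, 90), (193, 159, 90), (149, 125, 77), (41, 41, 48)]
210 [(55, 50, 47), (199, 166, 88), (203, 169, 93), (158, 131, 74
[... 249 characters left out ...]
61), (194, 164, 56)]
214 [(233, 209, 66), (231, 208, 68), (226, 199, 64), (221, 191, 60), (199, 170, 54)]
215 [(233, 212, 69), (231, 207, 67), (227, 201, 65), (222, 193, 63), (201, 169, 56)]
216 [(232, 210, 67), (230, 208, 67), (227, 203, 64), (223, 195, 63), (200, 172, 53)]
217 [(232, 209, 65), (232, 209, 69), (228, 203, 63), (222, 194, 61), (199, 170, 52)]
218 [(233, 212, 67), (232, 210, 68), (230, 205, 67), (222, 196, 63), (204, 175, 58)]
219 [(233, 212, 66), (232, 209, 65), (230, 205, 67), (223, 196, 63), (205, 175, 58)]
220 [(234, 214, 69), (233, 211, 68), (228, 205, 63), (224, 195, 61), (207, 178, 61)]
221 [(235, 215, 68), (232, 209, 66), (229, 206, 64), (227, 201, 66), (209, 178, 58)]
```

>>> apply_moves:
  motion: "0 2.65 1.24 0 0 0 0.004;0 2.64 1.24 0 0 0 0;0 0 0 4 0 0 0;0 0 0 4 0 0 0;0 0 0 2.8 0 0 0;0 0 0 0 0 0 0;0 0 0 0 0 0 0;0 0 0 0 0 0 0"

```text
time: 12.18
tool_pos: [0.5929, 0.2838, 0.1198]
tool_rot: [3.14, 0.003, 3.019]
contact_force: [0.3, -0.5, -0.3]
opening: 0.012
grip_force: 30.0
```

```bash
python3 - <<'E'
from h import *
p=shot("wrist"); print(p["s"]["tool_pos"],p["s"]["tool_rot"],p["s"]["contact_force"])
cv2.imwrite("pics/w5.png",cv2.resize(p["img"][140:260,190:330],None,fx=4,fy=4,interpolation=cv2.INTER_CUBIC)[:,:,::-1])
E
```

```text
[0.59285038 0.2837523  0.11976273] [3.14018946e+00 3.11768331e-03 3.01892962e+00] [ 0.30341903 -0.51078695 -0.30097119]
```

View pics/w5.png

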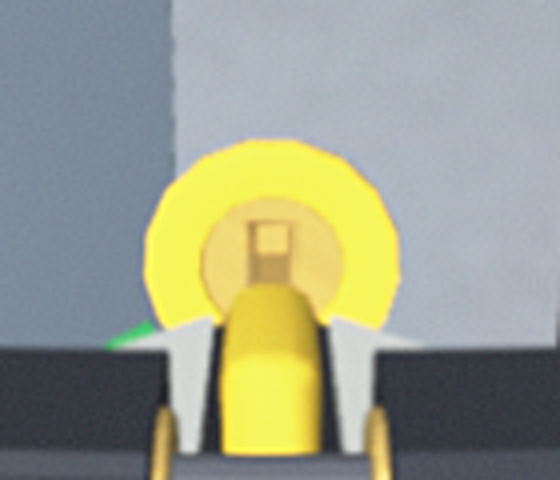

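Crop: the slot and the key are aligned sideways (both centred on crop column 271). The slot's front edge is at crop row 220 and the blade tip's front edge at 255. I'll compute the fore-aft offset.

```bash
python3 - <<'E'
from h import *
p=shot("wrist"); s=p["s"]; print(s["tool_pos"],s["tool_rot"])
R=Ro.from_euler("xyz",s["tool_rot"]).as_matrix(); tp=s["tool_pos"]
def tl(c,r,z): return np.round((onplane(p,[[190+c/4-.5,140+r/4-.5]],z)[0]-tp)@R*1000,2)
tipz=tp[2]-.0377
print("slot front",tl(271,220,.073),"ring front",tl(271,139,.075),"ring L/R",tl(143,265,.075),tl(400,265,.075),"inner front",tl(271,197,.075))
for r in (250,255,260): print("blade",tl(270,r,tipz),tl(270,r,tipz+.004))
im=p["img"]; print([tuple(map(int,im[r,258])) for r in range(192,214)])
E
```

```text
[0.59270739 0.28368163 0.1194734 ] [3.14038859e+00 2.66978042e-03 3.01885507e+00]
slot front [10.13 -0.18 46.45] ring front [25.46 -0.18 44.41] ring L/R [  2.26 -23.2   44.44] [ 2.24 23.02 44.5 ] inner front [14.97 -0.18 44.43]
blade [ 7.39 -0.35 37.68] [ 8.73 -0.34 33.68]
blade [ 6.48 -0.35 37.68] [ 7.84 -0.35 33.68]
blade [ 5.57 -0.35 37.68] [ 6.94 -0.35 33.68]
[(241, 216, 117), (242, 217, 118), (240, 215, 115), (225, 188, 103), (232, 200, 109), (241, 218, 119), (243, 220, 121), (242, 220, 120), (242, 218, 119), (242, 219, 120), (241, 217, 119), (228, 192, 105), (202, 166, 93), (190, 156, 87), (192, 159, 88), (194, 162, 91), (195, 161, 90), (193, 160, 92), (199, 165, 91), (218, 184, 74), (223, 193, 62), (223, 195, 61)]
```

>>> apply_moves:
  motion: "0 0.2 0 0 0 0 0;0 0 0 0 0 0 0;0 0 0 0 0 0 0;0 0 0 0 0 0 0"

```text
time: 12.78
tool_pos: [0.59, 0.2836, 0.1176]
tool_rot: [-3.141, 0.0, 3.019]
contact_force: [-0.2, -0.3, -0.9]
opening: 0.0116
grip_force: 30.0
```

>>> apply_moves:
  motion: "0 -0.03 0 0.4 0 0 0;0 0 0 0.3 0 0 0;0 0 0 0.3 0 0 0;0 0 0 0 0 0 0"

```text
time: 13.28
tool_pos: [0.5901, 0.2835, 0.1072]
tool_rot: [-3.141, -0.001, 3.019]
contact_force: [0.3, -0.2, -0.8]
opening: 0.0118
grip_force: 30.0
```

Tip is 3 mm into the mouth with no force; continuing down.

>>> apply_moves:
  motion: "0 0 0 0.3 0 0 0;0 0 0 0.3 0 0 0;0 0 0 0.3 0 0 0;0 0 0 0 0 0 0"

```text
time: 13.78
tool_pos: [0.5902, 0.2836, 0.0983]
tool_rot: [-3.141, -0.0, 3.019]
contact_force: [-0.1, 0.1, -0.3]
opening: 0.0116
grip_force: 30.0
```

>>> apply_moves:
  motion: "0 0 0 0.4 0 0 0;0 0 0 0.4 0 0 0;0 0 0 0.35 0 0 0;0 0 0 0.2 0 0 0;0 0 0 0.1 0 0 0;0 0 0 0 0 0 0"

```text
time: 14.52
tool_pos: [0.5903, 0.2836, 0.0846]
tool_rot: [3.142, 0.0, 3.019]
contact_force: [-1.3, 0.2, 3.5]
opening: 0.0118
grip_force: 30.0
```

>>> apply_moves:
  motion: "0 0 0 0.05 0 0 0;0 0 0 0 0 0 0;0 0 0 0 0 0 0.13;0 0 0 0 0 0 0.13;0 0 0 0 0 0 0.13;0 0 0 0 0 0 0.13;0 0 0 0 0 0 0.13;0 0 0 0 0 0 0.13;0 0 0 0 0 0 0.13;0 0 0 0 0 0 0.1;0 0 0 0 0 0 0.06;0 0 0 0 0 0 0;0 0 0 0 0 0 0"
  force: 40

```text
time: 16.15
tool_pos: [0.5907, 0.2841, 0.0846]
tool_rot: [3.14, -0.0, 1.949]
contact_force: [-1.9, 0.3, 4.8]
opening: 0.0119
grip_force: 40.0
```

```bash
python3 - <<'E'
from h import *
s=robot.observe(); print(s["tool_pos"],s["tool_rot"],s["contact_force"],s["torque"])
E
```

```text
[0.59072332 0.28414645 0.08462479] [ 3.13967924e+00 -3.85988827e-04  1.94887757e+00] [-1.86711558  0.33519405  4.83028403] [ 0.26669021  0.12494257 -0.02961168]
```

>>> apply_moves:
  motion: "0 0 0 0 0 0 0.06;0 0 0 0 0 0 0.05;0 0 0 0 0 0 0;0 0 0 0 0 0 0"

```text
time: 16.65
tool_pos: [0.5907, 0.2841, 0.0846]
tool_rot: [3.14, -0.001, 1.839]
contact_force: [-1.6, 2.1, 4.3]
opening: 0.0119
grip_force: 40.0
```

```bash
python3 - <<'E'
from h import *
s=robot.observe(); print(s["tool_pos"],s["tool_rot"],s["contact_force"],s["torque"])
E
```

```text
[0.59073951 0.28413122 0.08461643] [ 3.13975560e+00 -5.75199792e-04  1.83884646e+00] [-1.63232281  2.10865215  4.32033307] [0.2607775  0.16367505 0.06745528]
```

>>> apply_moves:
  motion: "0 0 0 0 0 0 -0.03;35 0 0 0 0 0 0;35 0 0 0 0 0 0;35 0 0 0 0 0 0;35 0 0 0 0 0 0;35 0 0 0 0 0 0;35 0 0 -1 0 0 0;35 0 0 -3 0 0 0;35 0 0 -5 0 0 0;35 -5 0 -2 0 0 0;35 -5 0 0 0 0 0;35 0 0 0 0 0 0;35 0 0 0 0 0 0"

```text
time: 18.27
tool_pos: [0.6196, 0.1883, 0.1941]
tool_rot: [3.141, -0.0, 1.868]
contact_force: [-0.5, 0.3, 0.2]
opening: 0.0323
grip_force: 0.0
```

```bash
python3 - <<'E'
from h import *
p=shot("wrist"); s=p["s"]; print(s["tool_pos"],s["tool_rot"],s["contact_force"],s["torque"],s["opening"]); save(p,"w6")
print([np.round(d["centre"],4) for d in robot.search_frame("reset_button",p)[:2]],[np.round(d["centre"],4) for d in robot.search_frame("yellow_key",p)[:2]])
E
```

```text
[0.61957286 0.18825766 0.19406893] [ 3.14132696e+00 -3.99217055e-04  1.86820885e+00] [-0.53761253  0.31066243  0.24392539] [ 0.01745528 -0.1071418   0.0043082 ] 0.03226742967842754
[array([0.5858, 0.1997, 0.0895])] [array([0.5893, 0.2827, 0.1172])]
```

View pics/w6.png

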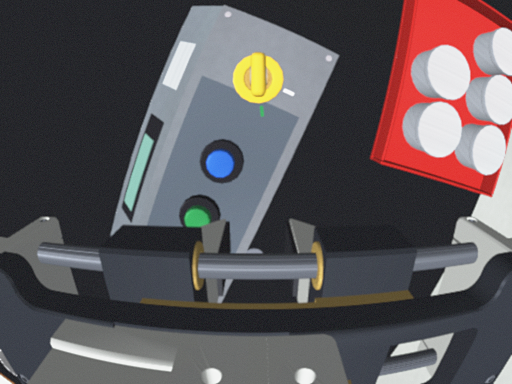

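Key stands in the switch in line with the green mark (258,78 against 262,111). Now the blue button.

>>> apply_moves:
  motion: "0 1.1 -1.7 0 0 0 0;0 1.15 -1.7 0 0 0 0;0 0 0 3 0 0 0;0 0 0 3 0 0 0;0 0 0 3 0 0 0;0 0 0 0.6 0 0 0;0 0 0 0 0 0 0;0 0 0 0 0 0 0"

```text
time: 19.42
tool_pos: [0.5814, 0.2, 0.0991]
tool_rot: [3.139, 0.0, 1.869]
contact_force: [1.2, 0.2, 0.4]
opening: 0.0004
grip_force: 0.0
```

>>> apply_moves:
  motion: "0 0 0 0.4 0 0 0;0 0 0 0.4 0 0 0;0 0 0 0.4 0 0 0;0 0 0 0 0 0 0;0 0 0 0 0 0 0"

```text
time: 20.05
tool_pos: [0.581, 0.1996, 0.0863]
tool_rot: [3.14, 0.0, 1.869]
contact_force: [-0.5, 0.4, 5.4]
opening: 0.0003
grip_force: 2.7
```

>>> apply_moves:
  motion: "0 0 0 0.06 0 0 0;0 0 0 0 0 0 0;0 0 0 -1 0 0 0;0 0 0 -2 0 0 0;0 -2.7 -1.24 0 0 0 0;0 -2.7 -1.23 0 0 0 0;0 0 0 0 0 0 0;0 0 0 1.8 0 0 0;0 0 0 0 0 0 0;0 0 0 0 0 0 0"

```text
time: 21.3
tool_pos: [0.5729, 0.1412, 0.0974]
tool_rot: [3.141, -0.0, 1.869]
contact_force: [0.2, -0.2, -0.2]
opening: 0.0007
grip_force: 0.0
```

>>> apply_moves:
  motion: "0 0 0 0.4 0 0 0;0 0 0 0.4 0 0 0;0 0 0 0.38 0 0 0;0 0 0 0 0 0 0;0 0 0 0 0 0 0"

```text
time: 21.92
tool_pos: [0.5733, 0.1409, 0.0862]
tool_rot: [3.14, 0.0, 1.869]
contact_force: [-0.3, 0.9, 7.5]
opening: 0.0003
grip_force: 3.7
```

Fully pressed (7.5 N at the stop). Lifting clear.

>>> apply_moves:
  motion: "0 0 0 0 0 0 0;0 0 0 -1 0 0 0;0 0 0 -3 0 0 0;0 0 0 -5 0 0 0;0 -4 0 0 0 0 0;0 0 0 0 0 0 0;0 0 0 0 0 0 0;0 0 0 0 0 0 0"

```text
time: 22.92
tool_pos: [0.584, 0.103, 0.1748]
tool_rot: [-3.14, -0.0, 1.869]
contact_force: [-0.2, 0.1, 0.9]
opening: 0.0004
grip_force: 0.0
```

```bash
python3 - <<'E'
from h import *
p=shot("wrist"); s=p["s"]; print(s["tool_pos"],s["contact_force"]); save(p,"w7")
E
```

```text
[0.5840232  0.10303189 0.17481004] [-0.1578137   0.09971564  0.87315854]
```

View pics/w7.png

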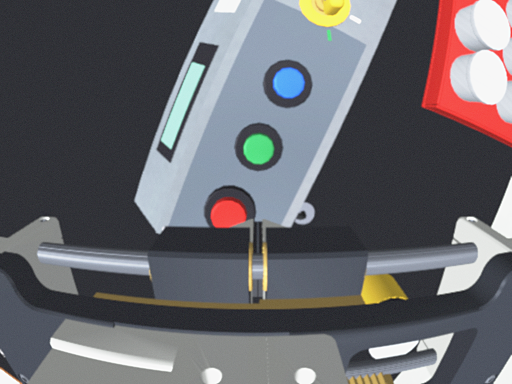

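The key is in the switch at the green mark (330,10), the blue (289,83) and green (258,149) buttons are up, and the robot is clear.

```bash
python3 -c "
from cell import robot
print(robot.hand_in())"
```

```text
the job is handed in; nothing more can be done
None
```

I put the yellow key fully home in the switch and turned it clockwise to the green mark, then pressed and released blue and then green; the job is handed in at about 23 s of robot time, but no verdict came back.

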